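# Seat and stock the luthier's bench tool tray

### The job

The round tool tray sits crooked on top of the three studs of its green stand: turn it on the hub until its holes line up with the studs and it drops fully home, flat on the stand. Then put every hand tool lying on the bench (thumb plane, sanding block, handscrew clamp, rasp, honing stone: whichever are there) into the tray, and last of all push the red-knobbed lock lever right over to its other side, away from the robot. Leave the jar, tin, mug and other things on the bench where they are.

Things in the scene. Friction and masses are not known exactly. Their poses are not given: they have to be found in the camera images.
- stand: Fixed green round stand, 290 mm across, flat deck 25 mm above the bench. Origin: on the bench under its centre, z up. In the centre a steel hub, 38 mm across, 22 mm above the deck. Three upright steel studs 120 mm from the centre at 0, 120 and 240 degrees from the stand's x axis; red marks on the deck's edge show their angles while the tray hides them.
- stud0 (a point): Top of the stud at 0 degrees, 14 mm above the deck. Studs are 10 mm across with domed tops.
- tray: Loose round aluminium tray, 0.6 to 1 kg. Origin: centre of its underside, z up. Floor and flange are one disc, 270 mm across, 8 mm thick, with a 43 mm bore that has the hub in it. Its wall (208 mm across inside, 216 outside) rises to 35 mm above the underside. At first it rests out of line on the stud tops, underside 39 mm above the bench; home, it lies on the deck, at 25 mm.
- hole0 (a point): One of three 14 mm holes (black from above) through the tray's flange, at 0, 120 and 240 degrees from the tray's x axis, 120 mm from its centre; this point is on the underside, at 0 degrees. Any hole fits any stud. When the holes come over the studs (within about 1 degree) the tray drops by its own weight unless it is held up.
- lug0 (a point): One of three orange grip lugs outside the tray's wall, at 60, 180 and 300 degrees from the tray's x axis: 12 mm thick (tangentially), 30 mm long (radially, centred 119 mm from the tray's centre), top 55 mm above the tray's underside. This point is the top of the one at 60 degrees.
- lever (a joint): Lock lever, rad: near 0 it leans to the stand's -x side (towards the robot); 1.4 is right over to the stand's +x side (locked). It stays where it is left and takes only about 1 N at the knob. Its pivot is 22 mm above the bench, axis along the stand's y, 190 mm from the stand's centre towards the stand's -y; upright at 0.7.
- lever_tip (a point): Centre of the lever's red ball knob, 26 mm across, 85 mm from the pivot.
- plane_c (a point): Thumb plane: brass sole 90 x 30 x 22 mm with a dark wooden wedge and brass screw on top, 33 mm high in all. Axes: x along its length, y across, z up as it first lies. This point is the middle of its body, half-way up (16 mm above its underside).
- sander_c (a point): Sanding block: cork 95 x 40 x 16 mm under a red grip 90 x 30 mm, 34 mm high in all. Axes: x along its length, y across, z up as it first lies. This point is the middle of its body, half-way up (17 mm).
- handscrew_c (a point): Wooden handscrew clamp lying flat: two jaws 95 x 16 x 26 mm side by side, joined by two steel screws; 48 mm wide over both jaws, which do not move. Axes: x along its length, y across, z up as it first lies. This point is the middle of its body, half-way up (13 mm).
- rasp_c (a point): Short rasp: black handle 68 x 24 x 22 mm with a dark steel blade ; 109 mm long in all. Blade towards +x. Axes: x along its length, y across, z up as it first lies. This point is in the handle, half-way up (11 mm above its underside), 39 mm from its butt end.
- hone_c (a point): Honing stone: grey stone on a dark wooden holder 100 x 40 x 14 mm, 26 mm high in all. Axes: x along its length, y across, z up as it first lies. This point is the middle of its body, half-way up (13 mm).
- pot: Amber jar with a white cap, 56 mm across, 60 mm high; not a tool, stays. Origin at its foot.
- tin: Yellow round tin, 60 mm across, 45 mm high; not a tool, stays. Origin at its foot.
- mug: White mug, 80 mm across, 90 mm high; stays. Origin at its foot.
There are look-alikes about, which are no part of the job. Leave any blue look-alike of the part that bears plane_c alone.

How it is judged:
On the way, in this order (a step that is already met when the one before it is completed fails the run):
1. the tray has dropped home over the studs, flat on the stand (z of tray in the frame of stand below 0.0285 m and horizontal distance between tray and stand below 0.004 m and angle between tray's own z axis and vertical below 0.03 rad), for 0.2 s.
2. every hand tool is in the tray (all of step 1 and horizontal distance between each of plane_c, sander_c, handscrew_c, rasp_c, hone_c and tray below 0.1 m and z of plane_c in the frame of tray between 0.005 and 0.085 m and z of sander_c in the frame of tray between 0.005 and 0.085 m and z of handscrew_c in the frame of tray between 0.005 and 0.085 m and z of rasp_c in the frame of tray between 0.005 and 0.085 m and z of hone_c in the frame of tray between 0.005 and 0.085 m), for 0.2 s.
3. the lock lever is pushed over (value of joint lever above 1.1 rad), for 0.2 s.
At the end, for the whole second after the job is handed in: The tray is home (underside within 3.5 mm of the deck, centred within 4 mm, level within 0.03 rad), the middle of every tool present is within 100 mm of the tray's centre and 5 to 85 mm above its underside, and the lever stands beyond 1.1 rad (all of step 2 and value of joint lever above 1.1 rad); the robot touches nothing.
It fails at once if one of the things that stay is pushed more than 60 mm from its place (distance of any of pot, tin, mug from where it was at the start of the episode above 0.06 m).
Of plane, sander, handscrew, rasp, hone only 3 to 5 are there at a start; the rules pass over those that are not, and their reading is None.
At some moment in a run one of plane, sander, handscrew, rasp, hone may be knocked a few centimetres aside while the robot is not near it.
Once in a run the grip may slacken for a moment while it holds something.
It also fails if it takes over 210 s, if anything falls off the work surface, if the arm or the gripper's body presses on something with over 40 N, if the wrist force passes 120 N, or if a joint passes its speed limit or range.

### The arm

A 6-joint arm with a two-finger parallel gripper is mounted at the origin on the work surface. World frame = base frame: x ahead of the robot, y to its left, z up, the work surface at z = 0. Lengths are in m, angles in rad, forces in N, time in s.
With the tool pointing down it reaches from about 0.3 to 0.75 m from the base axis. Payload 8.5 kg.
Tool frame: the origin (TCP) lies on the front face of the gripper's body, between the roots of the fingers; the fingertips stand 64 mm ahead of it and the grasp point (between the pads) lies 45 mm ahead of it (bot.grasp_offset is the distance from the TCP to the grasp point, in m); z points along the fingers, y is the line along which they close (so a half turn about z gives the same grasp; the last joint's range is limited). The gripper opens to 88 mm and grips with 3 to 60 N. Pads are 18 mm wide; open, the fingers measure 123 mm over their backs; the gripper's body (75 mm by 187 mm) begins 45 mm behind the grasp point.
Start: joints at [-0.215, 0.381, 1.297, -0, 1.464, -0.215], TCP at [0.55, 0, 0.303] pointing down, gripper open.
Joint ranges: [-3.11, 3.11], [-0.89, 2.33], [0.22, 2.48], [-1.42, 4.56], [0.17, 2.85], [-2.88, 2.88]. Speed limits (rad/s): [2.39, 2.39, 3.14, 3.14, 3.14, 3.14].

### API

Orientations are given as a rotation vector (axis times angle).
In Python, from rig import sensors, cams, order, bot gives the robot as it stands.
- The arm moves only by the shell command python3 -m inch 'ROWS'. ROWS is JSON, one flat list of numbers, 7 for each row, row after row: the turn, a rotation vector about the tool's x, y, z scaled (see below), then the shift along the tool's x, y, z scaled (see below), then the gripper command: -1 is fully open, 1 is shut, values between are in proportion. A call has 1 to 12 rows; each row is the pose to reach, as a shift and turn from the pose commanded when the call began, along the tool's axes at that moment; what a row does not reach only later rows make up. The controller multiplies each number of a shift by 0.25 m and each number of a turn by 90 degrees. A row lasts 1/12 s, in which the tool goes at most 41.7 mm and 7.16 degrees, less where a joint would pass 70% of its speed; a pose out of reach is approached as far as the arm can. A call with a number of a shift or a turn outside -1 to 1 is refused whole. A call with a gripper value outside its range is refused whole. The fingers move at their own pace and stop on an object; the grip force is fixed at half the most. Time passes only in rows, so rows that repeat a pose let the fingers close. It gives the time, the measured TCP pose, the force, the opening and the grip force at its end, in the units of the state.
- sensors.state(): the state, without advancing time (a new reading comes with each control period).
- cams.read_camera(name): name is "scene" or "side" or "wrist"; returns a dict with "img" (420x560x3 uint8, red, green, blue), "vfov" (degrees; the focal length in pixels is half the picture's height over the tangent of half this angle, whatever the lens; pixels are square), "cx", "cy" (the principal point, pixels), "distortion" ([k1, k2, p1, p2, k3] as OpenCV has them; the pictures are not rectified), "rvec" (rotation vector, rad) and "tvec" (3), from world to camera coordinates, as OpenCV has them; the wrist camera has in their place "hand_eye" (4x4, takes a point from camera to tool coordinates, whose origin is the TCP and whose axes are the flange's). Camera axes: x right, y down, z forward; pixel columns grow to the right and rows downward; lengths in m; the calibration is good to about 2 mm. A picture is of the moment at which its call begins: read the wrist's pose just before it. There is no depth.
- order.finish_job(): hands the job in; it is judged then, once.
The state is a dict: "clock": time; "joint_positions": joint angles; "qd": joint speeds; "effort": joint torques, N m; "eef_pos": TCP position; "orientation": TCP orientation; "ft_force": force on the tool from outside, world axes, zero at the start; "torque": the same for the moment, N m; "grip_width": finger opening in m; "grasp_force": force on a finger pad.
Only numpy, scipy, OpenCV 4.12 (cv2) and the standard library are available. Lean on these libraries where they do the work, as an engineer would, in place of code of your own. Each camera call takes 0.05 s, during which the arm holds its last target. There are 200 camera calls.

## Working session

There is one attempt and no reset: what is moved stays moved. The work goes in short steps, Python scripts to look and compute and a shell command to move; the robot and the scene stay as the last step left them, time stands still between calls to the robot, and variables do not carry over. Pictures are saved under pics/ and viewed, at most 14 in all, crops included, and the job is handed in when it is done.

```bash
ls; mkdir -p pics; cat > h.py <<'E'
import numpy as np, cv2
from scipy.spatial.transform import Rotation as R
from rig import sensors, cams, order, bot
def shot(name, save=None):
    s=sensors.state(); c=cams.read_camera(name)
    h=c['img'].shape[0]; f=h/2/np.tan(np.radians(c['vfov'])/2)
    c['K']=np.array([[f,0,c['cx']],[0,f,c['cy']],[0,0,1]]); c['D']=np.array(c['distortion'],float)
    if 'hand_eye' in c:
        T=np.eye(4);T[:3,:3]=R.from_rotvec(s['orientation']).as_matrix();T[:3,3]=s['eef_pos']
        M=T@np.array(c['hand_eye'])
    else:
        W=np.eye(4);W[:3,:3]=R.from_rotvec(np.ravel(c['rvec'])).as_matrix();W[:3,3]=np.ravel(c['tvec']);M=np.linalg.inv(W)
    c['M']=M; c['bgr']=c['img'][:,:,::-1].copy()
    if save: cv2.imwrite('pics/'+save,c['bgr'])
    return c
def ray(c,uv,z):
    uv=np.array(uv,float).reshape(-1,1,2)
    n=cv2.undistortPoints(uv,c['K'],c['D']).reshape(-1,2)
    d=np.c_[n,np.ones(len(n))]@c['M'][:3,:3].T; o=c['M'][:3,3]
    return o+d*((z-o[2])/d[:,2])[:,None]
def proj(c,P):
    W=np.linalg.inv(c['M'])
    return cv2.projectPoints(np.array(P,float).reshape(-1,1,3),cv2.Rodrigues(W[:3,:3])[0],W[:3,3],c['K'],c['D'])[0].reshape(-1,2)
E
python3 - <<'E'
from h import *
for n in('scene','side','wrist'):
    c=shot(n,n+'0.png'); print(n,c['M'].round(3).tolist(),c['D'])
s=sensors.state();print(s['eef_pos'],s['orientation'],s['grip_width'],s['clock'])
a=[cv2.imread(f'pics/{n}0.png') for n in('scene','side','wrist')]
E
```

```text
pics
scene [[0.588, 0.631, -0.506, 1.216], [0.809, -0.463, 0.363, -0.526], [-0.005, -0.622, -0.783, 1.227], [0.0, 0.0, 0.0, 1.0]] [-0.05426613  0.          0.          0.          0.        ]
side [[0.985, -0.13, 0.11, 0.373], [-0.171, -0.766, 0.62, -0.692], [0.004, -0.63, -0.777, 0.972], [0.0, 0.0, 0.0, 1.0]] [-0.02393678  0.          0.          0.          0.        ]
wrist [[1.0, 0.0, -0.001, 0.55], [-0.0, -0.953, -0.303, 0.08], [-0.001, 0.303, -0.953, 0.385], [0.0, 0.0, 0.0, 1.0]] [-0.01219577  0.          0.          0.          0.        ]
[5.49856553e-01 3.37466275e-05 3.02297206e-01] [-2.22072012e+00 -2.22083312e+00  9.05881188e-04] 0.08845170954670295 0.15
```

View pics/scene0.png

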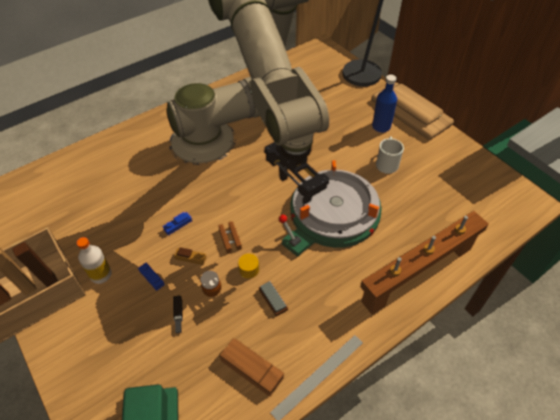

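View pics/side0.png

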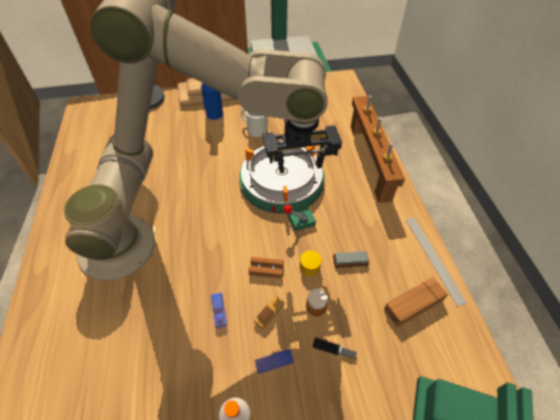

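Scene view: the tray is at (337,203) and the lever knob at (284,218). Candidate tools are the handscrew (231,237), brass plane (188,256), rasp (178,313) and hone (273,298). The blue items at (178,223) and (151,276) are look-alikes, so I leave them. I see no sander with a red grip. An enlarged crop should confirm this.

```bash
python3 - <<'E'
from h import *
a=cv2.imread('pics/scene0.png');b=cv2.imread('pics/side0.png');w=cv2.imread('pics/wrist0.png')
A=cv2.resize(a[195:335,130:310],(400,311),interpolation=3)
B=cv2.resize(b[240:375,200:380],(400,300),interpolation=3)
C=cv2.resize(a[150:260,270:400],(355,300),interpolation=3)
top=np.hstack([A,cv2.resize(w,(400,311))]); bot_=np.hstack([B,cv2.resize(C,(400,289+11))])
m=np.vstack([top,bot_])[:600]; cv2.imwrite('pics/m1.png',m)
sc=shot('scene'); sd=shot('side')
hs={'handscrew':((231,237),(266,267),.013),'plane':((188,256),(268,312),.016),'rasp':((178,313),(333,348),.011),'hone':((273,298),(351,259),.013),'blue1':((178,223),(219,310),.016),'blue2':((151,276),(275,361),.017),'tin':((249,265),(311,262),.03),'jar':((211,283),(317,302),.04),'tray':((337,203),(283,172),.047),'knob':((284,218),(288,210),.09)}
for k,(u,v,z) in hs.items(): print(k,ray(sc,[u],z)[0].round(3)[:2],ray(sd,[v],z)[0].round(3)[:2])
E
```

```text
handscrew [ 0.436 -0.151] [ 0.431 -0.152]
plane [ 0.42  -0.291] [ 0.416 -0.286]
rasp [ 0.563 -0.404] [ 0.561 -0.404]
hone [ 0.68  -0.168] [ 0.677 -0.167]
blue1 [ 0.295 -0.257] [ 0.291 -0.259]
blue2 [ 0.418 -0.412] [ 0.414 -0.412]
tin [ 0.56  -0.167] [ 0.557 -0.167]
jar [ 0.552 -0.288] [ 0.545 -0.291]
tray [0.544 0.175] [0.538 0.174]
knob [ 0.52  -0.012] [ 0.518 -0.019]
```

View pics/m1.png

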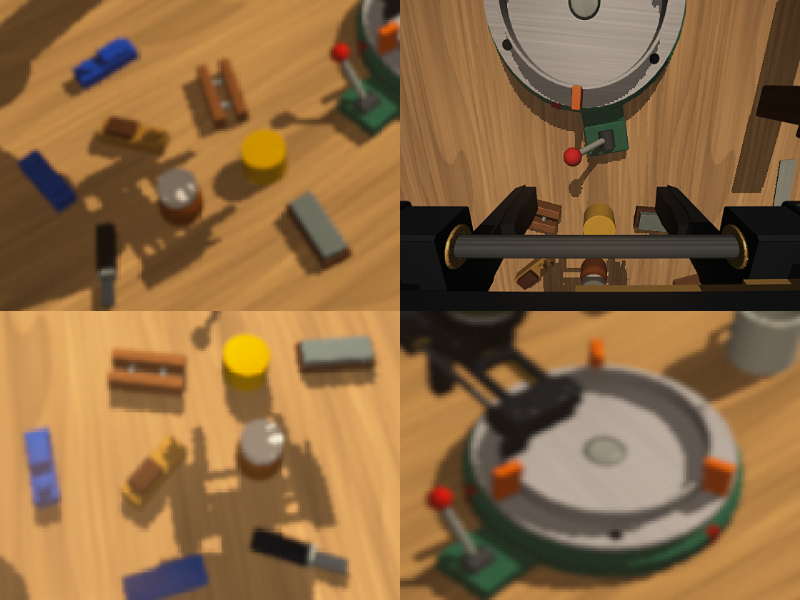

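Crop: four tools are present: handscrew (wood, two jaws), brass plane, rasp and hone. The blue plane-like and blue block-like items stay. The tray's holes are dark spots in the wrist view, and the red marks show on the deck edge. Next I measure the tray angle against the marks.

```bash
python3 - <<'E'
from h import *
cen=np.array([.541,.1745])
for n in('wrist','scene','side'):
    c=shot(n); hsv=cv2.cvtColor(c['bgr'],cv2.COLOR_BGR2HSV)
    H,S,V=cv2.split(hsv)
    red=((H<6)|(H>174))&(S>150)&(V>60); org=(H>=6)&(H<14)&(S>190)&(V>120); blk=(V<55)
    for nm,m,z in(('red',red,.025),('org',org,.085),('blk',blk,.047)):
        k,_,st,ce=cv2.connectedComponentsWithStats(m.astype('uint8'))
        for i in range(1,k):
            if st[i,4]<4 or st[i,4]>900: continue
            P=ray(c,[ce[i]],z)[0][:2]; d=P-cen
            r=np.hypot(*d)
            if r<.16 and r>.09: print(n,nm,ce[i].round(1),st[i,4],P.round(4),'r',r.round(4),'ang',np.degrees(np.arctan2(d[1],d[0])).round(1))
    # hub: gray ellipse darker
c=shot('scene')
E
```

```text
wrist red [217.9 142.5] 82 [0.4849 0.0462] r 0.14 ang -113.6
wrist org [246.  131.7] 387 [0.5229 0.0618] r 0.1141 ang -99.1
wrist blk [144.8   7.8] 155 [0.4254 0.1756] r 0.1156 ang 179.5
wrist blk [366.6  18.8] 233 [0.639 0.166] r 0.0984 ang -5.0
wrist blk [149.4  60.3] 149 [0.4245 0.1294] r 0.125 ang -158.8
wrist blk [178.1 115.5] 311 [0.4484 0.0763] r 0.135 ang -133.3
wrist blk [378.8  71.2] 4 [0.6554 0.1192] r 0.1271 ang -25.8
wrist blk [355.2  78.6] 150 [0.6321 0.1122] r 0.1104 ang -34.4
scene red [371.5 230.4] 10 [0.6755 0.2036] r 0.1376 ang 12.2
scene org [333.6 163.9] 30 [0.4344 0.2488] r 0.1299 ang 145.1
scene org [373.2 206.7] 30 [0.6405 0.2312] r 0.1145 ang 29.7
scene org [304.4 208.2] 34 [0.5229 0.0609] r 0.115 ang -99.1
scene blk [291.7 208.8] 24 [0.4784 0.0474] r 0.1417 ang -116.2
scene blk [320.7 236.6] 603 [0.6131 0.0536] r 0.1408 ang -59.2
scene blk [339.5 231.5] 4 [0.6318 0.1104] r 0.1111 ang -35.2
side red [287.3 208.7] 59 [0.5274 0.0356] r 0.1395 ang -95.6
side red [273.5 209. ] 16 [0.4844 0.0418] r 0.1443 ang -113.1
side org [312.4 147.1] 8 [0.6495 0.2353] r 0.1244 ang 29.3
side org [248.4 155.3] 33 [0.4317 0.2322] r 0.1236 ang 152.2
side org [285.1 196.4] 21 [0.5196 0.0372] r 0.1389 ang -98.8
```

```bash
python3 -m inch '[0,0,0.056,0.242,-0.11,0.45,-1, 0,0,0.056,0.242,-0.11,0.45,-1, 0,0,0.056,0.242,-0.11,0.45,-1, 0,0,0.056,0.242,-0.11,0.45,-1, 0,0,0.056,0.242,-0.11,0.45,-1, 0,0,0.056,0.242,-0.11,0.45,-1, 0,0,0.056,0.242,-0.11,0.45,-1]'
python3 - <<'E'
from h import *
c=shot('wrist','w2.png'); hsv=cv2.cvtColor(c['bgr'],cv2.COLOR_BGR2HSV); H,S,V=cv2.split(hsv)
red=((H<6)|(H>174))&(S>150)&(V>60); org=(H>=6)&(H<14)&(S>190)&(V>120); blk=(V<55)
for nm,m,z in(('red',red,.025),('org',org,.094),('blk',blk,.047)):
    k,_,st,ce=cv2.connectedComponentsWithStats(m.astype('uint8'))
    for i in range(1,k):
        if 20<st[i,4]<3000: print(nm,ce[i].round(1),st[i].tolist(),ray(c,[ce[i]],z)[0][:2].round(4))
E
```

```text
clock: 1.03
eef_pos: [0.5239, 0.0596, 0.1922]
orientation: [2.315, 2.119, 0.004]
ft_force: [-0.2, -0.5, 0.3]
grip_width: 0.0884
grasp_force: 0.0
red [272.6 351.8] [259, 349, 28, 8, 152] [ 0.5094 -0.0888]
org [272.9 234.4] [264, 209, 18, 51, 845] [0.5237 0.0653]
blk [106.3  40.2] [92, 0, 33, 91, 1769] [0.4243 0.1944]
blk [436.1  44.9] [413, 0, 39, 107, 1911] [0.6431 0.1723]
blk [272.7  44. ] [241, 11, 63, 70, 913] [0.5341 0.1821]
blk [418.9 140.2] [410, 130, 16, 18, 154] [0.6346 0.1102]
blk [125.9 142. ] [120, 132, 15, 18, 146] [0.422  0.1279]
blk [315.9 239.9] [283, 217, 73, 89, 1390] [0.5559 0.0384]
blk [103. 329.] [81, 328, 46, 2, 47] [ 0.3633 -0.0304]
blk [319.6 378.5] [293, 367, 51, 18, 542] [ 0.5527 -0.1041]
```

View pics/w2.png

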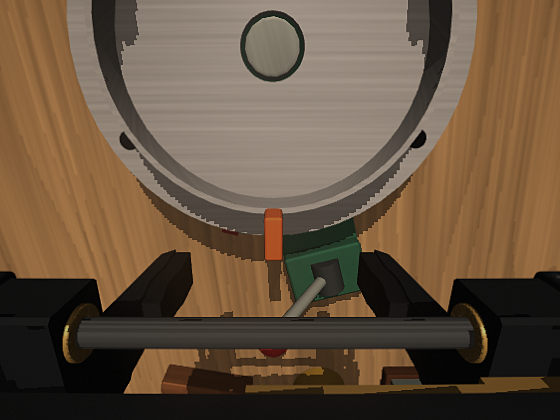

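The wrist view shows the hub at (272,45), the orange lug at (273,234) centred between the fingers, holes at (126,142) and (419,140), and the lever clear below. Now I descend and grip.

```bash
python3 -m inch '[0,0,0,0,0,0.1,-1, 0,0,0,0,0,0.209,-1, 0,0,0,0,0,0.209,-1, 0,0,0,0,0,0.209,1, 0,0,0,0,0,0.209,1, 0,0,0,0,0,0.209,1, 0,0,0,0,0,0.209,1, 0,0,0,0,0,0.209,1, 0,0,0,0,0,0.209,1]'
python3 - <<'E'
import numpy as np
# arc rows: about centre, tool axes x_t radial-in (ang 85), y_t = x_t rotated -90
c=np.array([.5338,.1817]);p=np.array([.5239,.0596]);yaw=-5
from h import sensors,R
s=sensors.state();M=R.from_rotvec(s['orientation']).as_matrix();print(M.round(3).tolist())
for a in range(4,49,4):
    t=np.radians(a);Q=np.array([[np.cos(t),-np.sin(t)],[np.sin(t),np.cos(t)]])
    d=c+Q@(p-c)-p; print(a,round(-a/90,3),(M[:2,:2].T@d/.25).round(3))
E
```

```text
clock: 1.83
eef_pos: [0.5226, 0.0605, 0.1386]
orientation: [2.316, 2.121, 0.001]
ft_force: [0.4, -0.9, 0.3]
grip_width: 0.0502
grasp_force: 0.0
[[0.088, 0.996, 0.001], [0.996, -0.088, -0.0], [-0.0, 0.001, -1.0]]
4 -0.044 [0.001 0.034]
8 -0.089 [0.005 0.068]
12 -0.133 [0.011 0.102]
16 -0.178 [0.02  0.135]
20 -0.222 [0.031 0.167]
24 -0.267 [0.044 0.199]
28 -0.311 [0.059 0.23 ]
32 -0.356 [0.076 0.259]
36 -0.4 [0.096 0.287]
40 -0.444 [0.117 0.314]
44 -0.489 [0.14  0.339]
48 -0.533 [0.165 0.363]
```

```bash
python3 -m inch '[0,0,0,0,0,0,1, 0,0,0,0,0,0,1, 0,0,0,0,0,0,1, 0,0,0,0,0,0,1, 0,0,0,0,0,0,1, 0,0,0,0,0,0,1, 0,0,0,0,0,0,1, 0,0,0,0,0,0,1]' && python3 -m inch '[0,0,-0.044,0.001,0.034,0,1, 0,0,-0.089,0.005,0.068,0,1, 0,0,-0.133,0.011,0.102,0,1, 0,0,-0.178,0.02,0.135,0,1, 0,0,-0.222,0.031,0.167,0,1, 0,0,-0.267,0.044,0.199,0,1, 0,0,-0.311,0.059,0.23,0,1, 0,0,-0.356,0.076,0.259,0,1, 0,0,-0.4,0.096,0.287,0,1, 0,0,-0.444,0.117,0.314,0,1, 0,0,-0.444,0.117,0.314,0,1]'
python3 - <<'E'
from h import *
c=shot('scene'); cv2.imwrite('pics/s3.png',cv2.resize(c['bgr'][130:270,250:430],(720,560),interpolation=3))
w=shot('wrist'); cv2.imwrite('pics/w3.png',w['bgr'])
for n,c in(('w',w),('s',c)):
  H,S,V=cv2.split(cv2.cvtColor(c['bgr'],cv2.COLOR_BGR2HSV))
  red=((H<6)|(H>174))&(S>150)&(V>60); org=(H>=6)&(H<14)&(S>190)&(V>120); blk=(V<55)
  for nm,m,z in(('red',red,.025),('org',org,.094),('blk',blk,.047)):
    k,_,st,ce=cv2.connectedComponentsWithStats(m.astype('uint8'))
    for i in range(1,k):
        P=ray(c,[ce[i]],z)[0][:2];d=P-[.5338,.1817]
        if 4<st[i,4]<3000 and np.hypot(*d)<.16: print(n,nm,ce[i].round(1),st[i].tolist(),P.round(4),np.hypot(*d).round(3),np.degrees(np.arctan2(d[1],d[0])).round(1))
E
```

```text
clock: 2.5
eef_pos: [0.5224, 0.0605, 0.138]
orientation: [-2.317, -2.122, 0.0]
ft_force: [-0.1, -0.3, 0.4]
grip_width: 0.0121
grasp_force: 30.0
clock: 3.42
eef_pos: [0.6041, 0.0834, 0.1379]
orientation: [1.448, 2.787, 0.001]
ft_force: [1.9, 1.9, 1.1]
grip_width: 0.0116
grasp_force: 30.0
w org [274.1 265.3] [263, 242, 24, 53, 1022] [0.5971 0.0935] 0.109 -54.3
w blk [286.2  40.8] [230, 0, 85, 73, 1067] [0.5441 0.1803] 0.01 -7.9
w blk [467.1 151.5] [459, 142, 15, 18, 94] [0.6598 0.1934] 0.127 5.3
w blk [ 79.9 155.6] [74, 146, 16, 18, 96] [0.4823 0.0669] 0.126 -114.1
w blk [386.  206.2] [384, 205, 5, 3, 8] [0.6435 0.1428] 0.116 -19.5
w blk [376.  212.5] [375, 212, 3, 2, 6] [0.6412 0.1364] 0.117 -22.9
s red [371.5 230.4] [370, 229, 4, 4, 10] [0.6755 0.2036] 0.143 8.8
s org [375.5 186.5] [371, 184, 9, 9, 46] [0.5906 0.2854] 0.118 61.3
s org [327.6 220.4] [326, 218, 5, 7, 20] [0.6042 0.0832] 0.121 -54.5
s blk [325.9 199.2] [296, 162, 68, 67, 1541] [0.5114 0.1569] 0.033 -132.0
```

View pics/w3.png

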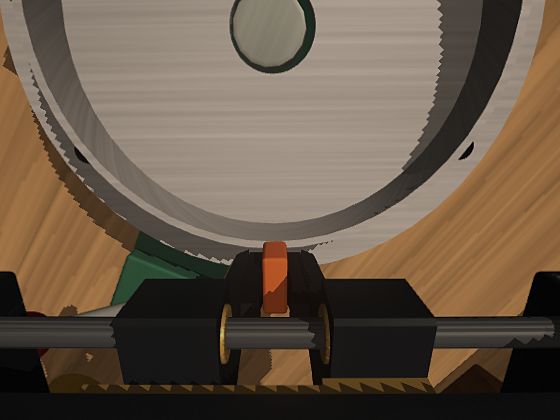

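The tray has turned to about 5° and needs roughly 4–5° more. I slacken the fingers around the lug and push slowly, so it can drop on its own.

```bash
python3 -m inch '[0,0,0,0,0,0,0.6, 0,0,0,0,0,0,0.6, 0,0,-0.006,0,0.004,0,0.6, 0,0,-0.011,0,0.0085,0,0.6, 0,0,-0.017,0,0.013,0,0.6, 0,0,-0.022,0,0.017,0,0.6, 0,0,-0.027,0,0.021,0,0.6, 0,0,-0.033,0,0.0255,0,0.6, 0,0,-0.038,0,0.03,0,0.6, 0,0,-0.044,0.001,0.034,0,0.6, 0,0,-0.05,0.001,0.038,0,0.6,0,0,-0.056,0.001,0.0425,0,0.6]'
python3 -m inch '[0,0,-0.004,0,0.0034,0,0.6, 0,0,-0.009,0,0.007,0,0.6, 0,0,-0.013,0,0.01,0,0.6, 0,0,-0.013,0,0.01,0,0.6]'
cat > t.py <<'E'
from h import *
w=shot('wrist');s=shot('scene')
for n,c in(('w',w),('s',s)):
  H,S,V=cv2.split(cv2.cvtColor(c['bgr'],cv2.COLOR_BGR2HSV))
  org=(H>=6)&(H<14)&(S>190)&(V>120);blk=V<55
  for nm,m,zs in(('org',org,(.094,.08)),('blk',blk,(.047,.033))):
   k,_,st,ce=cv2.connectedComponentsWithStats(m.astype('uint8'))
   for i in range(1,k):
    for z in zs:
     P=ray(c,[ce[i]],z)[0][:2];d=P-[.5338,.1817]
     if 8<st[i,4]<2000 and .09<np.hypot(*d)<.15: print(n,nm,z,ce[i].round(1),st[i,4],P.round(4),np.hypot(*d).round(4),np.degrees(np.arctan2(d[1],d[0])).round(1))
E
python3 t.py
```

```text
clock: 4.52
eef_pos: [0.6121, 0.0892, 0.1382]
orientation: [1.327, 2.847, 0.001]
ft_force: [-0.2, -0.6, -0.7]
grip_width: 0.0178
grasp_force: 0.0
clock: 4.85
eef_pos: [0.6137, 0.0905, 0.1381]
orientation: [-1.299, -2.86, 0.001]
ft_force: [-3.8, -1.2, 2.4]
grip_width: 0.0174
grasp_force: 1.6
w org 0.094 [269.  255.6] 999 [0.6011 0.1023] 0.1041 -49.7
w org 0.08 [269.  255.6] 999 [0.6054 0.0969] 0.111 -49.8
w blk 0.047 [15.9  2.4] 30 [0.4315 0.106 ] 0.1273 -143.5
w blk 0.033 [15.9  2.4] 30 [0.421  0.1024] 0.1379 -144.9
w blk 0.047 [27.5 50.7] 10 [0.4464 0.0902] 0.1266 -133.7
w blk 0.033 [27.5 50.7] 10 [0.4371 0.0853] 0.1366 -135.1
w blk 0.047 [36.2 78.8] 24 [0.4563 0.081 ] 0.1271 -127.6
w blk 0.033 [36.2 78.8] 24 [0.4478 0.0754] 0.1367 -129.0
w blk 0.047 [39.9 89. ] 16 [0.4603 0.0778] 0.1273 -125.3
w blk 0.033 [39.9 89. ] 16 [0.4521 0.0719] 0.1368 -126.6
w blk 0.047 [43.  96.9] 15 [0.4635 0.0753] 0.1275 -123.4
w blk 0.033 [43.  96.9] 15 [0.4556 0.0692] 0.137 -124.8
w blk 0.047 [ 57.6 125.8] 140 [0.477  0.0671] 0.1279 -116.4
w blk 0.033 [ 57.6 125.8] 140 [0.4701 0.0604] 0.137 -117.7
w blk 0.047 [450.8 149.5] 67 [0.6496 0.2009] 0.1174 9.4
w blk 0.033 [450.8 149.5] 67 [0.6567 0.2049] 0.125 10.7
w blk 0.047 [ 94.2 150.6] 50 [0.4993 0.0688] 0.1181 -107.0
w blk 0.033 [ 94.2 150.6] 50 [0.4943 0.0621] 0.1259 -108.3
w blk 0.047 [373. 200.] 11 [0.6381 0.1517] 0.1086 -16.0
w blk 0.033 [373. 200.] 11 [0.6443 0.1518] 0.1144 -15.2
s org 0.094 [307.6 174.7] 35 [0.4284 0.1467] 0.111 -161.6
s org 0.08 [307.6 174.7] 35 [0.4187 0.155 ] 0.1182 -167.0
s org 0.094 [373.2 186.6] 44 [0.5866 0.2795] 0.1111 61.6
s org 0.08 [373.2 186.6] 44 [0.5788 0.2894] 0.1167 67.3
s org 0.094 [330.3 224.6] 23 [0.6206 0.0795] 0.1341 -49.6
s org 0.08 [330.3 224.6] 23 [0.6133 0.087 ] 0.1236 -50.0
```

Lug radii now fit z=0.08 (118 to 124 mm) better than 0.094, so it has probably dropped. I open, lift and check.

```bash
python3 -m inch '[0,0,0,0,0,0,0, 0,0,0,0,0,0,-0.3,0,0,0,0,0,0,-0.3,0,0,0,0,0,0,-0.3,0,0,0,0,0,0,-0.3,0,0,0,0,0,-0.2,-1,0,0,0,0,0,-0.4,-1,0,0,0,0,0,-0.6,-1,0,0,0,0,0,-0.6,-1,0,0,0,0,0,-0.6,-1]'
python3 t.py | grep -v blk; python3 -c "
from h import *
c=shot('wrist','w4.png')
s=shot('scene');a=cv2.resize(s['bgr'][140:260,270:400],(520,480),interpolation=3)
cv2.imwrite('pics/m4.png',np.hstack([cv2.resize(a,(400,370)),cv2.resize(c['bgr'],(400,370))]))
print(ray(c,[[280,100]],.033))"
```

```text
clock: 5.78
eef_pos: [0.6148, 0.0907, 0.2944]
orientation: [1.295, 2.851, 0.007]
ft_force: [-0.1, -0.2, 0.7]
grip_width: 0.0821
grasp_force: 0.0
w org 0.094 [269.1 189.2] 333 [0.6075 0.095 ] 0.1138 -49.6
w org 0.08 [269.1 189.2] 333 [0.6097 0.0922] 0.1174 -49.7
s org 0.094 [374.1 186.5] 34 [0.588  0.2821] 0.1141 61.6
s org 0.08 [374.1 186.5] 34 [0.5803 0.2921] 0.1197 67.2
s org 0.094 [330.7 226. ] 27 [0.625  0.0774] 0.1386 -48.8
s org 0.08 [330.7 226. ] 27 [0.6177 0.0848] 0.1282 -49.1
[[0.5591085 0.1635869 0.033    ]]
```

View pics/m4.png

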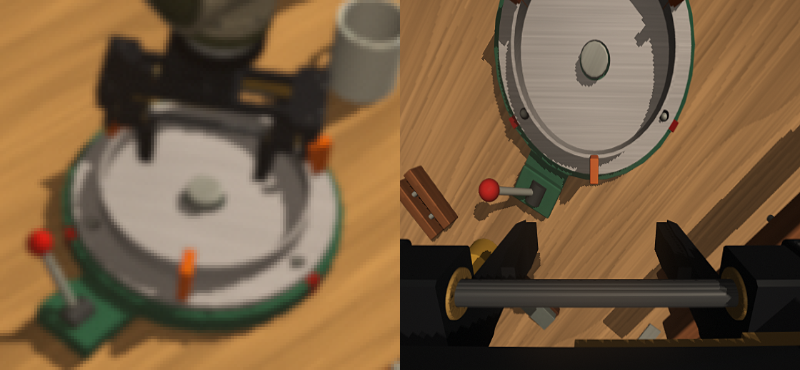

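The scene crop shows the tray flush, lug at (187,275). The wrist view shows stud tops inside the holes at (523,113) and (664,115), next to the red marks, so the tray is home. Next is an overview of the tools from above.

```bash
cat > go.py <<'E'
import sys
from h import *
# go.py x y z yaw -> units ; yaw deg, 0: tool x=+Y, tool y=+X
def go(x,y,z,yaw):
    s=sensors.state();M=R.from_rotvec(s['orientation']).as_matrix()
    Rt=R.from_euler('z',yaw,degrees=True).as_matrix()@np.array([[0,1,0],[1,0,0],[0,0,-1.]])
    print('turn',(R.from_matrix(M.T@Rt).as_rotvec()/(np.pi/2)).round(3),'shift',(M.T@(np.array([x,y,z])-s['eef_pos'])/.25).round(3), 'yaw now',np.degrees(np.arctan2(-M[0,0],M[1,0])).round(1),'q6',round(s['joint_positions'][5],2),s['eef_pos'].round(3) if hasattr(s['eef_pos'],'round') else s['eef_pos'])
if __name__=='__main__': go(*map(float,sys.argv[1:]))
E
python3 go.py .52 -.30 .38 0
```

```text
turn [-0.002 -0.001  0.457] shift [-0.931 -1.31  -0.374] yaw now 41.1 q6 -0.76 [0.613 0.091 0.286]
```

```bash
python3 -m inch '[0,0,0.1,-0.2,-0.3,-0.37,-1,0,0,0.2,-0.4,-0.6,-0.37,-1,0,0,0.3,-0.5,-0.75,-0.37,-1,0,0,0.457,-0.65,-0.95,-0.37,-1,0,0,0.457,-0.65,-0.95,-0.37,-1,0,0,0.457,-0.65,-0.95,-0.37,-1,0,0,0.457,-0.65,-0.95,-0.37,-1,0,0,0.457,-0.65,-0.95,-0.37,-1,0,0,0.457,-0.65,-0.95,-0.37,-1]'; python3 go.py .52 -.30 .38 0
```

```text
clock: 6.73
eef_pos: [0.541, -0.1916, 0.3793]
orientation: [-2.226, -2.215, 0.002]
ft_force: [0.9, -0.0, -0.8]
grip_width: 0.0879
grasp_force: 0.0
turn [-0.001 -0.    -0.003] shift [-0.434 -0.082 -0.003] yaw now -0.3 q6 -0.54 [ 0.541 -0.192  0.379]
```

```bash
python3 -m inch '[0,0,0,-0.15,-0.08,0,-1,0,0,0,-0.3,-0.08,0,-1,0,0,0,-0.43,-0.08,0,-1,0,0,0,-0.43,-0.08,0,-1,0,0,0,-0.43,-0.08,0,-1,0,0,0,-0.43,-0.08,0,-1]'; python3 -c "
from h import *
shot('wrist','w5.png')"
```

```text
clock: 7.23
eef_pos: [0.5222, -0.2943, 0.3794]
orientation: [-2.219, -2.221, -0.0]
ft_force: [-0.6, -0.4, -0.1]
grip_width: 0.0881
grasp_force: 0.0
```

View pics/w5.png

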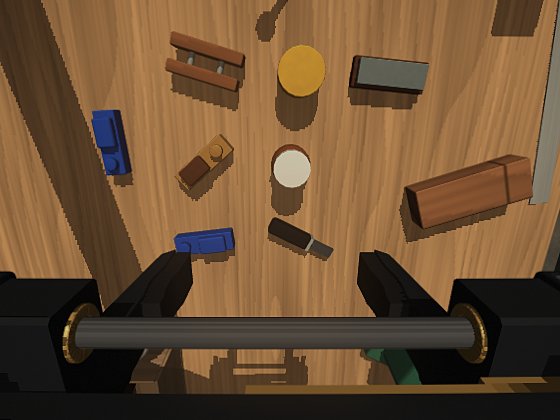

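The overview shows all four tools: handscrew (205,62), hone (390,75), plane (205,162) and rasp with butt at (270,226), blade to (331,255). The jar is at (291,168), the tin at (302,70), and the blue look-alikes are at (110,142) and (205,241).

```bash
python3 - <<'E'
from h import *
c=shot('wrist')
def ang(a,b): d=b-a; return np.degrees(np.arctan2(d[1],d[0])).round(1),np.hypot(*d).round(4)
q=ray(c,[[173,33],[244,55],[238,90],[166,68]],.026)[:,:2];print('hs',q.mean(0).round(4),ang(q[0],q[1]),ang(q[3],q[2]))
q=ray(c,[[357,56],[428,66],[425,93],[352,86]],.022)[:,:2];print('hone',q.mean(0).round(4),ang(q[0],q[1]),ang(q[3],q[2]))
q=ray(c,[[222,136],[233,155],[191,192],[176,176]],.016)[:,:2];print('plane',q.mean(0).round(4),ang(q[3],q[0]),ang(q[2],q[1]))
q=ray(c,[[270,225],[331,254]],.011)[:,:2];print('rasp',q.round(4).tolist(),ang(q[0],q[1]),(q[0]+(q[1]-q[0])*.36).round(4))
q=ray(c,[[219,60]],.013);print(q)
E
python3 go.py .43 -.15 .15 0
```

```text
hs [ 0.4325 -0.1519] (np.float64(-15.9), np.float64(0.0927)) (np.float64(-16.2), np.float64(0.0968))
hone [ 0.6757 -0.1672] (np.float64(-6.9), np.float64(0.0952)) (np.float64(-4.8), np.float64(0.0995))
plane [ 0.421 -0.288] (np.float64(39.2), np.float64(0.0911)) (np.float64(40.3), np.float64(0.0852))
rasp [[0.5152, -0.3825], [0.6134, -0.4322]] (np.float64(-26.8), np.float64(0.1101)) [ 0.5505 -0.4004]
[[ 0.44795649 -0.14783922  0.013     ]]
turn [-0.    -0.     0.001] shift [ 0.576 -0.367  0.922] yaw now 0.1 q6 -0.71 [ 0.522 -0.294  0.38 ]
```

```bash
python3 go.py .4325 -.152 .074 74
```

```text
turn [ 0.    -0.001 -0.821] shift [ 0.567 -0.357  1.226] yaw now 0.1 q6 -0.71 [ 0.522 -0.294  0.38 ]
```

```bash
python3 -m inch '[0,0,-0.08,0.1,-0.06,0,-1,0,0,-0.16,0.2,-0.12,0,-1,0,0,-0.24,0.3,-0.18,0,-1,0,0,-0.32,0.4,-0.24,0.1,-1,0,0,-0.4,0.5,-0.3,0.2,-1,0,0,-0.48,0.567,-0.357,0.3,-1,0,0,-0.56,0.567,-0.357,0.45,-1,0,0,-0.64,0.567,-0.357,0.6,-1,0,0,-0.72,0.567,-0.357,0.75,-1,0,0,-0.8,0.567,-0.357,0.85,-1,0,0,-0.82,0.567,-0.357,0.85,-1,0,0,-0.82,0.567,-0.357,0.85,-1]'; python3 go.py .4325 -.152 .074 74
python3 - <<'E'
from h import *
c=shot('wrist')
q=proj(c,[[.4325,-.152,.026],[.4325+.045,-.152-.013,.026]]);print(q)
s=shot('side');o=cv2.imread('pics/side0.png');d=cv2.absdiff(s['bgr'],o).max(2)
for n,(u,v) in dict(hs=(266,267),pl=(268,312),ra=(333,348),ho=(351,259)).items(): print(n,d[v-20:v+20,u-22:u+22].mean().round(1))
cv2.imwrite('pics/m6.png',np.hstack([cv2.resize(c['bgr'],(400,300)),cv2.resize(s['bgr'],(400,300))]))
E
```

```text
clock: 8.33
eef_pos: [0.4322, -0.1524, 0.1671]
orientation: [-0.438, -3.109, -0.002]
ft_force: [-0.7, -0.1, 0.1]
grip_width: 0.088
grasp_force: 0.0
turn [ 0.001 -0.002 -0.   ] shift [-0.002  0.002  0.372] yaw now 74.0 q6 -1.89 [ 0.432 -0.152  0.167]
[[273.56121583 219.65331021]
 [273.54982959 273.73588029]]
hs 49.2
pl 21.9
ra 30.8
ho 1.3
```

View pics/m6.png

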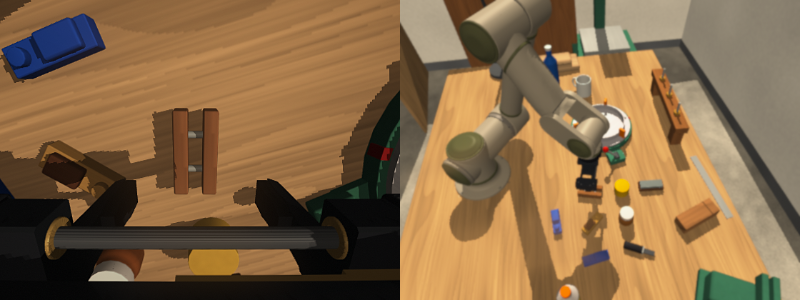

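Wrist view: handscrew centred between the fingers at (195,150), in line with them. I grasp it now.

```bash
python3 -m inch '[0,0,0,0.008,0,0.15,-1,0,0,0,0.008,0,0.3,-1,0,0,0,0.008,0,0.372,-1,0,0,0,0.008,0,0.372,-1,0,0,0,0.008,0,0.372,1,0,0,0,0.008,0,0.372,1,0,0,0,0.008,0,0.372,1,0,0,0,0.008,0,0.372,1,0,0,0,0.008,0,0.372,1,0,0,0,0.008,0,0.372,1,0,0,0,0.008,0,0.372,1,0,0,0,0.008,0,0.372,1]'; python3 -m inch '[0,0,0,0,0,-0.05,1,0,0,0,0,0,-0.2,1,0,0,0,0,0,-0.35,1,0,0,0,0,0,-0.5,1,0,0,0,0,0,-0.6,1,0,0,0,0,0,-0.6,1]'; python3 go.py .534 .130 .22 90
```

```text
clock: 9.43
eef_pos: [0.4307, -0.1532, 0.0755]
orientation: [0.443, 3.11, -0.0]
ft_force: [-0.6, -0.3, 6.6]
grip_width: 0.0478
grasp_force: 30.0
clock: 9.93
eef_pos: [0.4316, -0.1538, 0.2295]
orientation: [0.441, 3.102, -0.006]
ft_force: [0.8, -0.2, -0.9]
grip_width: 0.0474
grasp_force: 30.0
turn [-0.003  0.005 -0.18 ] shift [-0.077  1.204  0.035] yaw now 73.8 q6 -1.89 [ 0.432 -0.154  0.23 ]
```

```bash
python3 -m inch '[0,0,-0.05,-0.02,0.15,0,1,0,0,-0.1,-0.04,0.3,0,1,0,0,-0.18,-0.06,0.45,0,1,0,0,-0.18,-0.077,0.6,0,1,0,0,-0.18,-0.077,0.75,0,1,0,0,-0.18,-0.077,0.9,0,1,0,0,-0.18,-0.077,1,0,1,0,0,-0.18,-0.077,1,0,1,0,0,-0.18,-0.077,1,0,1]'; python3 go.py .534 .130 .114 90
```

```text
clock: 10.68
eef_pos: [0.5185, 0.0825, 0.2236]
orientation: [0.004, -3.139, 0.0]
ft_force: [0.8, -0.3, -0.7]
grip_width: 0.0476
grasp_force: 30.0
turn [-0.    -0.001  0.002] shift [-0.064  0.19   0.438] yaw now 90.1 q6 -1.64 [0.518 0.083 0.224]
```

```bash
python3 -m inch '[0,0,0,-0.03,0.1,0,1,0,0,0,-0.064,0.19,0.05,1,0,0,0,-0.064,0.19,0.15,1,0,0,0,-0.064,0.19,0.28,1,0,0,0,-0.064,0.19,0.38,1,0,0,0,-0.064,0.19,0.43,1,0,0,0,-0.064,0.19,0.43,1,0,0,0,-0.064,0.19,0.43,-0.25,0,0,0,-0.064,0.19,0.43,-0.25,0,0,0,-0.064,0.19,0.43,-0.25,0,0,0,-0.064,0.19,0.43,-0.25]' &&  python3 -m inch '[0,0,0,0,0,-0.1,-0.25,0,0,0,0,0,-0.25,-0.25,0,0,0,0,0,-0.4,-1,0,0,0,0,0,-0.5,-1,0,0,0,0,0,-0.5,-1]'
python3 go.py .6757 -.167 .16 84.5
```

```text
clock: 11.6
eef_pos: [0.5352, 0.1288, 0.1186]
orientation: [0.0, 3.139, 0.0]
ft_force: [0.8, -0.9, -0.5]
grip_width: 0.0549
grasp_force: 0.0
clock: 12.02
eef_pos: [0.5361, 0.1292, 0.2486]
orientation: [-0.0, 3.131, 0.0]
ft_force: [0.7, -0.5, 0.2]
grip_width: 0.073
grasp_force: 0.0
turn [0.    0.007 0.061] shift [-0.554 -1.185  0.36 ] yaw now 90.0 q6 -1.55 [0.536 0.129 0.249]
```

```bash
python3 -m inch '[0,0,0,-0.07,-0.15,0,-1,0,0,0.06,-0.14,-0.3,0,-1,0,0,0.06,-0.21,-0.45,0,-1,0,0,0.06,-0.28,-0.6,0,-1,0,0,0.06,-0.35,-0.75,0,-1,0,0,0.06,-0.42,-0.9,0.05,-1,0,0,0.06,-0.5,-1,0.15,-1,0,0,0.06,-0.55,-1,0.25,-1,0,0,0.06,-0.55,-1,0.36,-1,0,0,0.06,-0.55,-1,0.36,-1,0,0,0.06,-0.55,-1,0.36,-1]'; python3 go.py .6757 -.167 .074 84.5
python3 - <<'E'
from h import *
c=shot('wrist');cv2.imwrite('pics/m7w.png',c['bgr']);s=shot('scene')
print(proj(c,[[.6757,-.1672,.02]]))
cv2.imwrite('pics/m7.png',np.hstack([cv2.resize(c['bgr'],(400,300)),cv2.resize(s['bgr'][130:330,140:400],(390,300))]))
E
```

```text
clock: 12.93
eef_pos: [0.6718, -0.1208, 0.1517]
orientation: [-0.148, -3.135, -0.001]
ft_force: [-0.4, 0.5, 0.7]
grip_width: 0.0881
grasp_force: 0.0
turn [ 0.    -0.002  0.001] shift [-0.034 -0.183  0.31 ] yaw now 84.6 q6 -1.83 [ 0.672 -0.121  0.152]
[[211.76633171 233.7205946 ]]
```

View pics/m7.png

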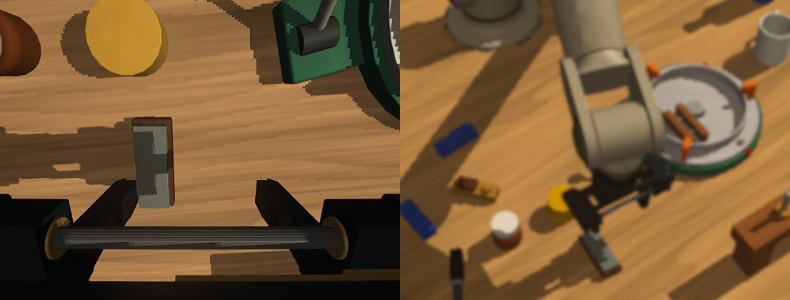

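Handscrew lies in the tray. The hone is at (153,163) in the wrist view, as predicted. I grasp it.

```bash
python3 -m inch '[0,0,0,-0.02,-0.1,0,-1,0,0,0,-0.026,-0.178,0,-1,0,0,0,-0.026,-0.178,0.1,-1,0,0,0,-0.026,-0.178,0.22,-1,0,0,0,-0.026,-0.178,0.31,-1,0,0,0,-0.026,-0.178,0.31,-1,0,0,0,-0.026,-0.178,0.31,1,0,0,0,-0.026,-0.178,0.31,1,0,0,0,-0.026,-0.178,0.31,1,0,0,0,-0.026,-0.178,0.31,1,0,0,0,-0.026,-0.178,0.31,1,0,0,0,-0.026,-0.178,0.31,1]'; python3 -m inch '[0,0,0,0,0,0,1,0,0,0,0,0,0,1,0,0,0,0,0,0,1,0,0,0,0,0,-0.1,1,0,0,0,0,0,-0.25,1,0,0,0,0,0,-0.4,1,0,0,0,0,0,-0.55,1,0,0,0,0,0,-0.65,1,0,0,0,0,0,-0.65,1]'; python3 go.py .534 .236 .22 90
```

```text
clock: 14.03
eef_pos: [0.6747, -0.1659, 0.0758]
orientation: [0.148, 3.137, -0.001]
ft_force: [-0.2, 0.2, 0.1]
grip_width: 0.0501
grasp_force: 0.0
clock: 14.78
eef_pos: [0.6756, -0.1662, 0.2436]
orientation: [0.147, 3.129, -0.005]
ft_force: [0.3, 0.6, -1.3]
grip_width: 0.0386
grasp_force: 30.0
turn [-0.002  0.006 -0.06 ] shift [0.716 1.549 0.083] yaw now 84.6 q6 -1.89 [ 0.676 -0.166  0.244]
```

```bash
python3 -m inch '[0,0,-0.03,0.07,0.14,0,1,0,0,-0.06,0.14,0.28,0,1,0,0,-0.06,0.21,0.42,0,1,0,0,-0.06,0.28,0.56,0,1,0,0,-0.06,0.35,0.7,0,1,0,0,-0.06,0.42,0.84,0,1,0,0,-0.06,0.49,0.98,0,1,0,0,-0.06,0.56,1,0,1,0,0,-0.06,0.65,1,0,1,0,0,-0.06,0.716,1,0,1]'; python3 go.py .534 .236 .116 90
```

```text
clock: 15.62
eef_pos: [0.5176, 0.1009, 0.2354]
orientation: [0.003, -3.137, -0.0]
ft_force: [-0.0, 0.9, -3.4]
grip_width: 0.0388
grasp_force: 30.0
turn [ 0.    -0.003  0.001] shift [-0.068  0.54   0.478] yaw now 90.1 q6 -1.6 [0.518 0.101 0.235]
```

```bash
python3 -m inch '[0,0,0,-0.02,0.14,0,1,0,0,0,-0.04,0.28,0,1,0,0,0,-0.068,0.42,0,1,0,0,0,-0.068,0.54,0.05,1,0,0,0,-0.068,0.54,0.15,1,0,0,0,-0.068,0.54,0.27,1,0,0,0,-0.068,0.54,0.38,1,0,0,0,-0.068,0.54,0.478,1,0,0,0,-0.068,0.54,0.478,1,0,0,0,-0.068,0.54,0.478,0,0,0,0,-0.068,0.54,0.478,-0.08,0,0,0,-0.068,0.54,0.478,-0.08]' &&  python3 -m inch '[0,0,0,0,0,0,-0.08,0,0,0,0,0,0,-0.08,0,0,0,0,0,-0.1,-0.08,0,0,0,0,0,-0.25,-0.1,0,0,0,0,0,-0.4,-1,0,0,0,0,0,-0.5,-1,0,0,0,0,0,-0.5,-1]'
python3 go.py .421 -.288 .18 -50
python3 - <<'E'
from h import *
s=shot('side');cv2.imwrite('pics/s8.png',s['bgr']);c=shot('scene')
cv2.imwrite('pics/m8.png',np.hstack([cv2.resize(s['bgr'][120:380,180:380],(400,520)),cv2.resize(c['bgr'][140:340,140:400],(400,308)).copy() if 0 else cv2.resize(c['bgr'][140:270,270:400],(400,520))]))
E
```

```text
clock: 16.62
eef_pos: [0.5376, 0.235, 0.1197]
orientation: [0.0, 3.138, 0.001]
ft_force: [-0.3, 0.0, 0.2]
grip_width: 0.0475
grasp_force: 0.0
clock: 17.2
eef_pos: [0.5381, 0.2352, 0.2494]
orientation: [-0.0, 3.131, 0.004]
ft_force: [0.2, -0.4, 0.9]
grip_width: 0.0662
grasp_force: 0.0
turn [9.000e-03 1.000e-03 1.556e+00] shift [ 0.472 -2.093  0.268] yaw now 90.0 q6 -1.36 [0.538 0.235 0.249]
```

View pics/m8.png

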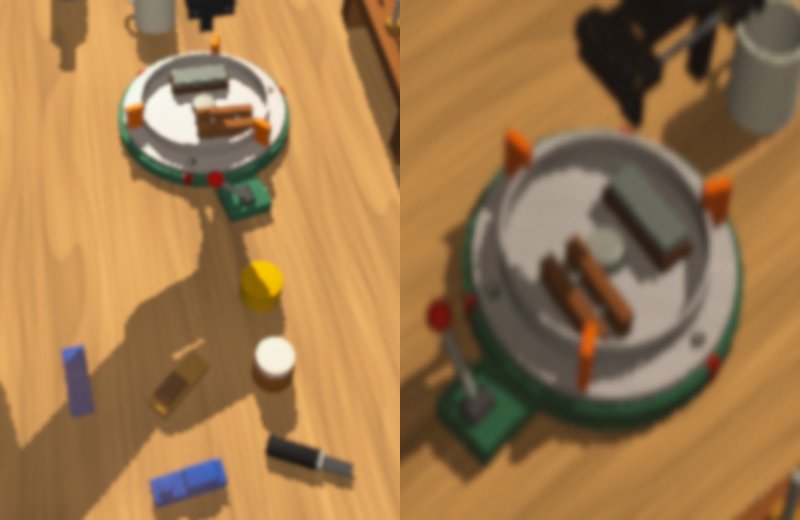

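Both tools are in the tray; the handscrew sits a bit towards +x, and the plane and rasp are undisturbed at (180,383) and (300,455) in the crop. Now the plane.

```bash
python3 -m inch '[0,0,0.08,0.02,-0.12,0,-1,0,0,0.16,0.04,-0.25,0,-1,0,0,0.24,0.06,-0.37,0,-1,0,0,0.32,0.08,-0.5,0,-1,0,0,0.4,0.1,-0.62,0,-1,0,0,0.48,0.14,-0.75,0,-1,0,0,0.56,0.18,-0.87,0,-1,0,0,0.64,0.2,-1,0,-1,0,0,0.72,0.2,-1,0,-1,0,0,0.79,0.2,-1,0,-1,0,0,0.79,0.2,-1,0,-1]'; python3 go.py .421 -.288 .18 -50
```

```text
clock: 18.22
eef_pos: [0.4864, -0.0156, 0.2419]
orientation: [-1.832, -2.549, 0.001]
ft_force: [-0.5, 0.3, 0.0]
grip_width: 0.088
grasp_force: 0.0
turn [-0.002 -0.     0.762] shift [-0.95  -0.595  0.247] yaw now 18.6 q6 -0.6 [ 0.486 -0.016  0.242]
```

```bash
python3 -m inch '[0,0,0.08,-0.1,-0.06,0,-1,0,0,0.16,-0.2,-0.12,0,-1,0,0,0.24,-0.3,-0.18,0,-1,0,0,0.32,-0.4,-0.25,0,-1,0,0,0.4,-0.5,-0.31,0,-1,0,0,0.48,-0.6,-0.37,0,-1,0,0,0.56,-0.7,-0.44,0,-1,0,0,0.64,-0.8,-0.5,0.1,-1,0,0,0.72,-0.95,-0.595,0.2,-1,0,0,0.76,-0.95,-0.595,0.25,-1,0,0,0.76,-0.95,-0.595,0.25,-1]'; python3 go.py .421 -.288 .07 -50
python3 - <<'E'
from h import *
c=shot('wrist','w9.png');print(proj(c,[[.421,-.288,.016]]))
H,S,V=cv2.split(cv2.cvtColor(c['bgr'],cv2.COLOR_BGR2HSV))
E
```

```text
clock: 19.13
eef_pos: [0.4217, -0.2889, 0.1768]
orientation: [-2.942, -1.083, 0.004]
ft_force: [0.1, 0.5, -0.2]
grip_width: 0.0881
grasp_force: 0.0
turn [-0.004  0.     0.005] shift [ 0.    -0.001  0.427] yaw now -49.6 q6 0.03 [ 0.422 -0.289  0.177]
[[275.54094935 211.75049933]]
```

View pics/w9.png

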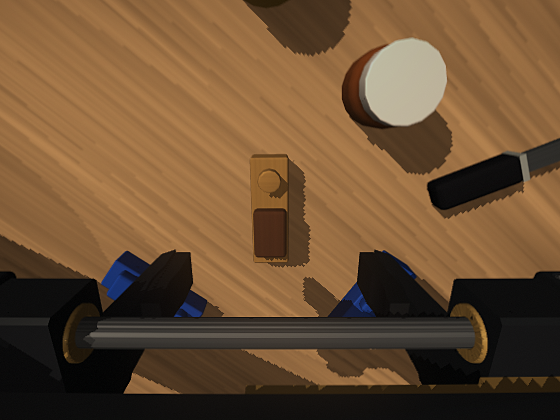

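The brass plane is at (269,208), screw at (269,182), wedge below. It is yellow brass, not blue, and aligned with the fingers. I grasp it.

```bash
python3 -m inch '[0,0,0,0.01,-0.01,0.15,-1,0,0,0,0.01,-0.01,0.3,-1,0,0,0,0.01,-0.01,0.42,-1,0,0,0,0.01,-0.01,0.42,1,0,0,0,0.01,-0.01,0.42,1,0,0,0,0.01,-0.01,0.42,1,0,0,0,0.01,-0.01,0.42,1,0,0,0,0.01,-0.01,0.42,1,0,0,0,0.01,-0.01,0.42,1,0,0,0,0.01,-0.01,0.42,1,0,0,0,0.01,-0.01,0.42,1,0,0,0,0.01,-0.01,0.42,1]'; python3 -m inch '[0,0,0,0,0,0,1,0,0,0,0,0,0,1,0,0,0,0,0,0,1,0,0,0,0,0,-0.1,1,0,0,0,0,0,-0.25,1,0,0,0,0,0,-0.4,1,0,0,0,0,0,-0.55,1,0,0,0,0,0,-0.65,1,0,0,0,0,0,-0.65,1]'; python3 go.py .469 .182 .23 0
```

```text
clock: 20.18
eef_pos: [0.4231, -0.2842, 0.0756]
orientation: [-2.946, -1.087, 0.001]
ft_force: [-2.1, 3.8, 2.9]
grip_width: 0.0304
grasp_force: 1.6
clock: 20.93
eef_pos: [0.4244, -0.2855, 0.2427]
orientation: [2.939, 1.085, 0.006]
ft_force: [0.2, -0.1, -2.8]
grip_width: 0.0295
grasp_force: 30.0
turn [ 0.006  0.002 -0.55 ] shift [ 1.35  -1.306  0.039] yaw now -49.5 q6 0.04 [ 0.424 -0.286  0.243]
```

```bash
python3 -m inch '[0,0,-0.07,0.11,-0.11,0,1,0,0,-0.14,0.22,-0.22,0,1,0,0,-0.21,0.33,-0.33,0,1,0,0,-0.28,0.44,-0.43,0,1,0,0,-0.35,0.55,-0.54,0,1,0,0,-0.42,0.66,-0.64,0,1,0,0,-0.49,0.77,-0.75,0,1,0,0,-0.55,0.88,-0.86,0,1,0,0,-0.55,1,-0.97,0,1,0,0,-0.55,1,-0.97,0,1]'; python3 go.py .469 .182 .112 0
```

```text
clock: 21.77
eef_pos: [0.4553, 0.0679, 0.2365]
orientation: [-2.212, -2.226, -0.0]
ft_force: [-0.4, -0.4, -3.4]
grip_width: 0.0301
grasp_force: 30.0
turn [-0.001 -0.001  0.004] shift [0.455 0.059 0.499] yaw now 0.4 q6 -0.12 [0.455 0.068 0.237]
```

```bash
python3 -m inch '[0,0,0,0.14,0.03,0,1,0,0,0,0.28,0.059,0,1,0,0,0,0.4,0.059,0,1,0,0,0,0.455,0.059,0.02,1,0,0,0,0.455,0.059,0.13,1,0,0,0,0.455,0.059,0.26,1,0,0,0,0.455,0.059,0.38,1,0,0,0,0.455,0.059,0.45,1,0,0,0,0.455,0.059,0.499,1,0,0,0,0.455,0.059,0.499,1,0,0,0,0.455,0.059,0.499,0.18,0,0,0,0.455,0.059,0.499,0.18]' &&  python3 -m inch '[0,0,0,0,0,0,0.18,0,0,0,0,0,0,0.18,0,0,0,0,0,-0.1,0.18,0,0,0,0,0,-0.25,0.18,0,0,0,0,0,-0.4,0,0,0,0,0,0,-0.5,-1,0,0,0,0,0,-0.5,-1]'
python3 go.py .5505 -.4004 .2 63
python3 - <<'E'
from h import *
s=shot('side');c=shot('scene');w=shot('wrist','w10.png')
cv2.imwrite('pics/m10.png',np.hstack([cv2.resize(s['bgr'][120:380,180:380],(300,390)),cv2.resize(c['bgr'][140:270,270:400],(300,390)),w['bgr'][:390:2,::2].repeat(2,0)[:390][:, :200]]))
E
```

```text
clock: 22.77
eef_pos: [0.471, 0.1759, 0.1136]
orientation: [2.221, 2.221, 0.001]
ft_force: [-0.3, -0.8, 0.2]
grip_width: 0.0361
grasp_force: 0.0
clock: 23.35
eef_pos: [0.472, 0.1763, 0.2438]
orientation: [2.216, 2.217, 0.013]
ft_force: [0.1, 0.5, 1.0]
grip_width: 0.0544
grasp_force: 0.0
turn [ 0.007  0.003 -0.7  ] shift [-2.307  0.312  0.176] yaw now 0.0 q6 0.12 [0.472 0.176 0.244]
```

View pics/m10.png

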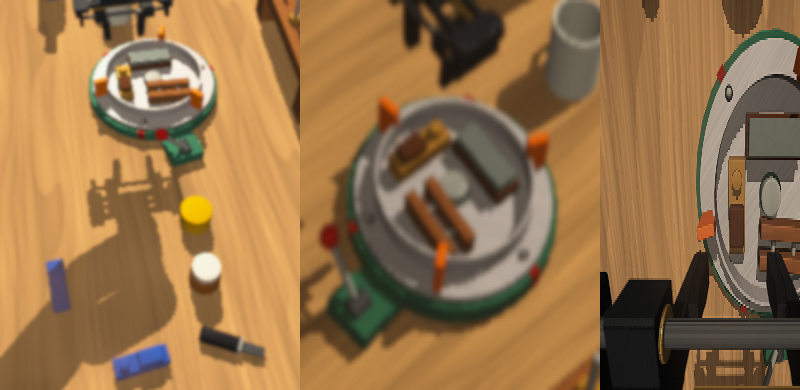

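```bash
python3 - <<'E'
from h import *
c=shot('wrist');H,S,V=cv2.split(cv2.cvtColor(c['bgr'],cv2.COLOR_BGR2HSV))
v,u=np.mgrid[0:420,0:560];P=ray(c,np.c_[u.ravel(),v.ravel()],.057)[:,:2].reshape(420,560,2)
r=np.hypot(P[...,0]-.534,P[...,1]-.182)
m=(S>90)&(r<.1)&(H<22)&(V>40)
k,l,st,ce=cv2.connectedComponentsWithStats(m.astype('uint8'))
for i in range(1,k):
    if st[i,4]>150: q=P[l==i]; print(st[i].tolist(),q.min(0).round(3),q.max(0).round(3), 'rgb',c['img'][l==i].mean(0).round())
m=(S<70)&(r<.1)&(abs(P[...,1]-.23)<.04)
for y in (.20,.215,.23,.245,.26):
    row=[(x,c['img'][tuple(np.round(proj(c,[[x,y,.057]])[0][::-1]).astype(int))].tolist()) for x in np.arange(.45,.63,.015)]
    print(y,[ (round(x,3),p[0],p[2]) for x,p in row])
E
```

```text
[292, 112, 91, 47, 624] [0.485 0.218] [0.559 0.256] rgb [72. 42. 27.]
[257, 156, 35, 98, 3200] [0.455 0.129] [0.485 0.22 ] rgb [113.  76.  43.]
[320, 216, 106, 28, 2382] [0.512 0.139] [0.609 0.166] rgb [112.  66.  39.]
[318, 249, 25, 23, 430] [0.511 0.11 ] [0.534 0.133] rgb [108.  65.  40.]
[358, 251, 62, 24, 954] [0.549 0.107] [0.608 0.131] rgb [112.  65.  37.]
0.2 [(np.float64(0.45), 170, 141), (np.float64(0.465), 160, 56), (np.float64(0.48), 157, 55), (np.float64(0.495), 93, 76), (np.float64(0.51), 94, 77), (np.float64(0.525), 125, 102), (np.float64(0.54), 36, 38), (np.float64(0.555), 90, 74), (np.float64(0.57), 145, 120), (np.float64(0.585), 171, 143), (np.float64(0.6), 168, 140), (np.float64(0.615), 129, 106)]
0.215 [(np.float64(0.45), 171, 142), (np.float64(0.465), 159, 58), (np.float64(0.48), 155, 55), (np.float64(0.495), 92, 75), (np.float64(0.51), 92, 75), (np.float64(0.525), 91, 75), (np.float64(0.54), 90, 74), (np.float64(0.555), 88, 73), (np.float64(0.57), 95, 78), (np.float64(0.585), 169, 141), (np.float64(0.6), 175, 146), (np.float64(0.615), 88, 72)]
0.23 [(np.float64(0
[... 346 characters left out ...]
np.float64(0.45), 177, 148), (np.float64(0.465), 99, 81), (np.float64(0.48), 81, 67), (np.float64(0.495), 102, 89), (np.float64(0.51), 102, 89), (np.float64(0.525), 101, 88), (np.float64(0.54), 103, 90), (np.float64(0.555), 101, 89), (np.float64(0.57), 100, 87), (np.float64(0.585), 88, 72), (np.float64(0.6), 84, 69), (np.float64(0.615), 38, 31)]
0.26 [(np.float64(0.45), 169, 141), (np.float64(0.465), 183, 153), (np.float64(0.48), 97, 80), (np.float64(0.495), 96, 80), (np.float64(0.51), 94, 78), (np.float64(0.525), 91, 76), (np.float64(0.54), 89, 74), (np.float64(0.555), 91, 75), (np.float64(0.57), 88, 73), (np.float64(0.585), 90, 74), (np.float64(0.6), 38, 32), (np.float64(0.615), 173, 145)]
```

```bash
python3 -m inch '[0,0,-0.06,-0.15,0.02,0,-1,0,0,-0.12,-0.3,0.04,0,-1,0,0,-0.18,-0.45,0.06,0,-1,0,0,-0.24,-0.6,0.08,0,-1,0,0,-0.3,-0.75,0.1,0,-1,0,0,-0.36,-0.9,0.12,0,-1,0,0,-0.42,-1,0.14,0,-1,0,0,-0.49,-1,0.14,0,-1,0,0,-0.56,-1,0.14,0,-1,0,0,-0.63,-1,0.14,0,-1,0,0,-0.7,-1,0.14,0,-1]'; python3 go.py .5505 -.4004 .2 63
```

```text
clock: 24.47
eef_pos: [0.5054, -0.0741, 0.2367]
orientation: [-0.725, -3.054, -0.001]
ft_force: [-0.1, 0.3, 0.1]
grip_width: 0.0885
grasp_force: 0.0
turn [-0.    -0.002  0.003] shift [-0.748 -1.084  0.145] yaw now 63.3 q6 -1.48 [ 0.505 -0.074  0.237]
```

The handscrew ended 27 mm towards +x, so the rasp will go along x in the groove between handscrew and hone, resting on the hub.

```bash
python3 -m inch '[0,0,0,-0.1,-0.14,0,-1,0,0,0,-0.2,-0.28,0,-1,0,0,0,-0.3,-0.43,0,-1,0,0,0,-0.4,-0.57,0,-1,0,0,0,-0.5,-0.72,0,-1,0,0,0,-0.6,-0.86,0,-1,0,0,0,-0.68,-0.98,0.05,-1,0,0,0,-0.72,-0.98,0.1,-1,0,0,0,-0.72,-0.98,0.12,-1]'; python3 go.py .5505 -.4004 .07 63
python3 - <<'E'
from h import *
c=shot('wrist','w11.png');print(proj(c,[[.5505,-.4004,.015],[.5152,-.3825,.011],[.6134,-.4322,.011]]).round(0))
H,S,V=cv2.split(cv2.cvtColor(c['bgr'],cv2.COLOR_BGR2HSV));m=((V<50)).astype('uint8');m[275:]=0
k,l,st,ce=cv2.connectedComponentsWithStats(m)
for i in range(1,k):
    if st[i,4]>300: print(st[i].tolist(),ce[i].round(),ray(c,[ce[i]],.011)[0].round(4),cv2.minAreaRect(np.argwhere(l==i)[:,::-1].astype('float32')))
E
```

```text
clock: 25.22
eef_pos: [0.5545, -0.3768, 0.2035]
orientation: [-0.737, -3.049, -0.004]
ft_force: [-0.4, 0.4, 0.2]
grip_width: 0.0882
grasp_force: 0.0
turn [ 0.001 -0.003 -0.002] shift [-0.032 -0.092  0.534] yaw now 62.8 q6 -1.87 [ 0.554 -0.377  0.203]
[[248. 211.]
 [247. 167.]
 [251. 276.]]
[0, 5, 16, 59, 684] [ 6. 35.] [ 0.3318 -0.5038  0.011 ] ((7.5, 34.0), (58.0, 15.0), 90.0)
[455, 50, 60, 79, 2052] [477.  95.] [ 0.5495 -0.1802  0.011 ] ((483.19647216796875, 87.08425903320312), (53.718204498291016, 80.0671615600586), 5.856013774871826)
[328, 115, 32, 64, 617] [338. 146.] [ 0.5349 -0.3022  0.011 ] ((341.6585388183594, 145.07318115234375), (27.828744888305664, 63.608558654785156), 6.34019136428833)
[237, 165, 28, 72, 1852] [251. 200.] [ 0.5437 -0.3946  0.011 ] ((250.6054229736328, 200.5324249267578), (71.44579315185547, 26.24871826171875), 88.66777801513672)
[141, 250, 51, 25, 904] [171. 264.] [ 0.5651 -0.497   0.011 ] ((166.0, 262.0), (24.0, 50.0), 90.0)
[358, 250, 51, 25, 901] [378. 264.] [ 0.6598 -0.3132  0.011 ] ((383.0, 262.0), (50.0, 24.0), 0.0)
```

View pics/w11.png

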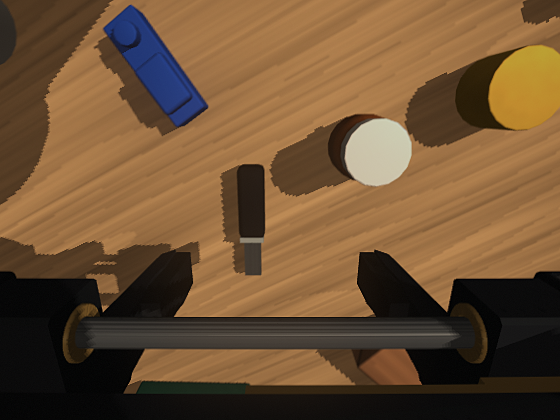

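Rasp at (251,200), butt up, undisturbed; the jar at (375,150) clears the right finger. I grasp it.

```bash
python3 -m inch '[0,0,0,-0.03,-0.088,0.05,-1,0,0,0,-0.03,-0.088,0.2,-1,0,0,0,-0.03,-0.088,0.35,-1,0,0,0,-0.03,-0.088,0.48,-1,0,0,0,-0.03,-0.088,0.53,-1,0,0,0,-0.03,-0.088,0.53,-1,0,0,0,-0.03,-0.088,0.53,1,0,0,0,-0.03,-0.088,0.53,1,0,0,0,-0.03,-0.088,0.53,1,0,0,0,-0.03,-0.088,0.53,1,0,0,0,-0.03,-0.088,0.53,1,0,0,0,-0.03,-0.088,0.53,1]'; python3 -m inch '[0,0,0,0,0,0,1,0,0,0,0,0,0,1,0,0,0,0,0,0,1,0,0,0,0,0,0,1,0,0,0,0,0,0,1,0,0,0,0,0,0,1,0,0,0,0,0,-0.1,1,0,0,0,0,0,-0.25,1,0,0,0,0,0,-0.4,1,0,0,0,0,0,-0.55,1,0,0,0,0,0,-0.65,1,0,0,0,0,0,-0.65,1]'; python3 go.py .531 .190 .23 90
```

```text
clock: 26.27
eef_pos: [0.5517, -0.3971, 0.0764]
orientation: [0.733, 3.054, -0.001]
ft_force: [-0.8, 0.2, 0.1]
grip_width: 0.05
grasp_force: 0.0
clock: 27.27
eef_pos: [0.5524, -0.3977, 0.2446]
orientation: [0.731, 3.046, -0.008]
ft_force: [-0.1, -1.2, -0.9]
grip_width: 0.024
grasp_force: 30.0
turn [-0.003  0.006 -0.3  ] shift [1.144 2.056 0.041] yaw now 63.0 q6 -1.9 [ 0.552 -0.398  0.245]
```

```bash
python3 -m inch '[0,0,-0.03,0.07,0.13,0,1,0,0,-0.06,0.14,0.26,0,1,0,0,-0.1,0.21,0.39,0,1,0,0,-0.15,0.28,0.52,0,1,0,0,-0.2,0.35,0.65,0,1,0,0,-0.25,0.42,0.78,0,1,0,0,-0.3,0.49,0.9,0,1,0,0,-0.3,0.55,1,0,1,0,0,-0.3,0.55,1,0,1,0,0,-0.3,0.55,1,0,1]'; python3 go.py .531 .190 .127 90
```

```text
clock: 28.1
eef_pos: [0.5423, -0.1106, 0.2374]
orientation: [0.003, -3.14, -0.001]
ft_force: [0.4, -0.2, -1.2]
grip_width: 0.0237
grasp_force: 30.0
turn [ 0.    -0.001  0.001] shift [0.042 1.202 0.442] yaw now 90.1 q6 -1.99 [ 0.542 -0.111  0.237]
```

```bash
python3 -m inch '[0,0,0,0,0.15,0,1,0,0,0,0.02,0.3,0,1,0,0,0,0.04,0.45,0,1,0,0,0,0.042,0.6,0,1,0,0,0,0.042,0.75,0,1,0,0,0,0.042,0.9,0,1,0,0,0,0.042,1,0,1,0,0,0,0.042,1,0,1,0,0,0,0.042,1,0,1]'; python3 go.py .531 .190 .127 90
```

```text
clock: 28.85
eef_pos: [0.5324, 0.1381, 0.2374]
orientation: [0.001, -3.141, 0.001]
ft_force: [-0.3, -0.5, -1.0]
grip_width: 0.0233
grasp_force: 30.0
turn [-0.    -0.001  0.001] shift [0.005 0.208 0.442] yaw now 90.1 q6 -1.53 [0.532 0.138 0.237]
```

```bash
python3 -m inch '[0,0,0,0.005,0.1,0,1,0,0,0,0.005,0.208,0,1,0,0,0,0.005,0.208,0.1,1,0,0,0,0.005,0.208,0.22,1,0,0,0,0.005,0.208,0.34,1,0,0,0,0.005,0.208,0.43,1,0,0,0,0.005,0.208,0.43,1,0,0,0,0.005,0.208,0.43,1,0,0,0,0.005,0.208,0.43,0.2,0,0,0,0.005,0.208,0.43,0.2,0,0,0,0.005,0.208,0.43,0.2,0,0,0,0.005,0.208,0.43,0.2]' && python3 -m inch '[0,0,0,0,0,-0.1,0.2,0,0,0,0,0,-0.25,0.2,0,0,0,0,0,-0.4,0,0,0,0,0,0,-0.5,0,0,0,0,0,0,-0.5,0,0,0,0,0,0,-0.5,0]'
python3 - <<'E'
from h import *
s=shot('side');c=shot('scene');w=shot('wrist')
cv2.imwrite('pics/m12.png',np.hstack([cv2.resize(s['bgr'][130:240,220:340],(400,366),interpolation=3),cv2.resize(c['bgr'][140:260,270:400],(400,366),interpolation=3)]))
# knob
for n,q in(('scene',c),('side',s)):
    H,S,V=cv2.split(cv2.cvtColor(q['bgr'],cv2.COLOR_BGR2HSV));m=((H<5)|(H>175))&(S>170)&(V>60)
    k,l,st,ce=cv2.connectedComponentsWithStats(m.astype('uint8'))
    for i in range(1,k):
        if st[i,4]>25: print(n,st[i].tolist(),ray(q,[ce[i]],.087)[0].round(4))
E
```

```text
clock: 29.85
eef_pos: [0.5312, 0.1901, 0.1319]
orientation: [0.0, 3.139, 0.0]
ft_force: [0.1, -0.7, 0.7]
grip_width: 0.0352
grasp_force: 0.0
clock: 30.35
eef_pos: [0.5309, 0.1903, 0.2573]
orientation: [-0.0, 3.138, 0.001]
ft_force: [-0.3, 0.8, 0.2]
grip_width: 0.0439
grasp_force: 0.0
scene [280, 216, 6, 6, 30] [ 0.5169 -0.0155  0.087 ]
side [284, 206, 8, 7, 44] [ 0.5176 -0.0136  0.087 ]
```

View pics/m12.png

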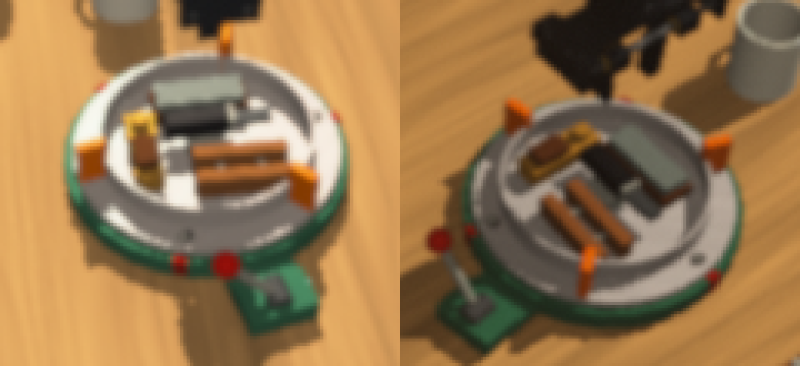

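All four tools are in the tray and the lever is still leaning to its near side, knob at about (0.517,−0.015). Now I close the fingers and go behind the knob.

```bash
python3 go.py .466 -.023 .139 100
```

```text
turn [-0.    -0.001 -0.111] shift [ 0.257 -0.852  0.463] yaw now 90.0 q6 -1.44 [0.53  0.19  0.255]
```

```bash
python3 -m inch '[0,0,-0.05,0.05,-0.15,0,1,0,0,-0.11,0.1,-0.3,0,1,0,0,-0.11,0.15,-0.45,0,1,0,0,-0.11,0.2,-0.6,0,1,0,0,-0.11,0.257,-0.75,0,1,0,0,-0.11,0.257,-0.852,0,1,0,0,-0.11,0.257,-0.852,0,1,0,0,-0.11,0.257,-0.852,0.15,1,0,0,-0.11,0.257,-0.852,0.3,1,0,0,-0.11,0.257,-0.852,0.46,1,0,0,-0.11,0.257,-0.852,0.46,1]'; python3 go.py .607 .002 .139 100
python3 - <<'E'
from h import *
w=shot('wrist');H,S,V=cv2.split(cv2.cvtColor(w['bgr'],cv2.COLOR_BGR2HSV));m=((H<5)|(H>175))&(S>170)&(V>60)
k,l,st,ce=cv2.connectedComponentsWithStats(m.astype('uint8'));print([(st[i].tolist(),ray(w,[ce[i]],.087)[0].round(3)) for i in range(1,k) if st[i,4]>25])
E
```

```text
clock: 31.42
eef_pos: [0.4638, -0.0218, 0.1348]
orientation: [0.27, -3.118, -0.008]
ft_force: [-1.3, 0.0, 1.2]
grip_width: 0.0005
grasp_force: 0.0
turn [ 0.004 -0.007 -0.001] shift [-0.58  -0.005 -0.024] yaw now 99.9 q6 -2.05 [ 0.464 -0.022  0.135]
[([358, 270, 17, 9, 88], array([0.452, 0.022, 0.087])), ([253, 357, 38, 29, 962], array([ 0.516, -0.013,  0.087]))]
```

```bash
python3 -m inch '[0,0,0,-0.05,0,0,1,0,0,0,-0.1,0,0,1,0,0,0,-0.15,0,0,1,0,0,0,-0.2,0,0,1,0,0,0,-0.25,0,0,1,0,0,0,-0.3,0,0,1,0,0,0,-0.35,0,0,1,0,0,0,-0.4,0,0,1,0,0,0,-0.45,0,0,1,0,0,0,-0.5,0,0,1,0,0,0,-0.5,0,0,1]'
cat > k.py <<'E'
from h import *
piv=np.array([.567,-.005,.022]);ex=np.array([np.cos(np.radians(10)),np.sin(np.radians(10)),0])
for n in('scene','side'):
    q=shot(n);H,S,V=cv2.split(cv2.cvtColor(q['bgr'],cv2.COLOR_BGR2HSV));m=((H<5)|(H>175))&(S>170)&(V>60)
    k,l,st,ce=cv2.connectedComponentsWithStats(m.astype('uint8'))
    print(n,[(st[i].tolist(),ce[i].round(1)) for i in range(1,k) if st[i,4]>12])
    print([(a,proj(q,[piv+.085*(np.sin(a-.7)*ex+[0,0,np.cos(a-.7)])])[0].round(1).tolist()) for a in (0,.7,1.0,1.1,1.2,1.3,1.4)])
E
python3 k.py
```

```text
clock: 32.38
eef_pos: [0.5917, -0.0008, 0.1432]
orientation: [-0.272, 3.126, -0.002]
ft_force: [-0.3, -0.2, -0.1]
grip_width: 0.0001
grasp_force: 0.0
scene [([304, 233, 9, 9, 61], array([308.1, 237.2]))]
[(0, [282.1, 217.5]), (0.7, [295.9, 223.8]), (1.0, [302.3, 229.5]), (1.1, [304.4, 231.7]), (1.2, [306.3, 233.9]), (1.3, [308.2, 236.3]), (1.4, [309.9, 238.7])]
side [([272, 207, 3, 5, 13], array([273.2, 209. ]))]
[(0, [286.1, 209.6]), (0.7, [303.8, 200.4]), (1.0, [311.6, 199.0]), (1.1, [314.0, 198.9]), (1.2, [316.3, 199.0]), (1.3, [318.4, 199.4]), (1.4, [320.4, 199.9])]
```

The lever is at about 1.3 rad. I nudge it a few mm more, then back off and rise.

```bash
python3 -m inch '[0,0,0,-0.015,0,0,1,0,0,0,-0.025,0,0,1,0,0,0,-0.025,0,0,1,0,0,0,0.05,0,0,1,0,0,0,0.15,0,0,1,0,0,0,0.15,0,-0.15,1,0,0,0,0.15,0,-0.3,1,0,0,0,0.15,0,-0.5,1,0,0,0,0.15,0,-0.6,1,0,0,0,0.15,0,-0.6,1,0,0,0,0.15,0,-0.6,1]'; python3 k.py
python3 - <<'E'
from h import *
c=shot('scene');s=shot('side')
# stuff that stays + tray check by lug radii
H,S,V=cv2.split(cv2.cvtColor(c['bgr'],cv2.COLOR_BGR2HSV));m=(H>=6)&(H<14)&(S>190)&(V>120)
k,l,st,ce=cv2.connectedComponentsWithStats(m.astype('uint8'))
for i in range(1,k):
    P=ray(c,[ce[i]],.075)[0][:2]-[.534,.182]
    if st[i,4]>10 and np.hypot(*P)<.2: print(np.hypot(*P).round(3),np.degrees(np.arctan2(P[1],P[0])).round(1))
o=cv2.imread('pics/side0.png')
d=(cv2.absdiff(o,s['bgr']).max(2)>60)
for n,(u,v) in dict(tin=(311,262),jar=(317,302),mug=(258,122)).items(): print(n,d[v-12:v+12,u-12:u+12].mean().round(2))
print(sensors.state()['ft_force'],sensors.state()['clock'])
E
```

```text
clock: 33.4
eef_pos: [0.5528, -0.0079, 0.2924]
orientation: [-0.271, 3.126, -0.002]
ft_force: [-0.1, -0.6, -0.5]
grip_width: 0.0007
grasp_force: 0.0
scene [([306, 235, 8, 8, 53], array([309.5, 238.6]))]
[(0, [282.1, 217.5]), (0.7, [295.9, 223.8]), (1.0, [302.3, 229.5]), (1.1, [304.4, 231.7]), (1.2, [306.3, 233.9]), (1.3, [308.2, 236.3]), (1.4, [309.9, 238.7])]
side [([317, 196, 7, 8, 41], array([319.9, 199.4]))]
[(0, [286.1, 209.6]), (0.7, [303.8, 200.4]), (1.0, [311.6, 199.0]), (1.1, [314.0, 198.9]), (1.2, [316.3, 199.0]), (1.3, [318.4, 199.4]), (1.4, [320.4, 199.9])]
0.119 69.2
0.115 -50.1
tin 0.12
jar 0.16
mug 0.1
[-0.27681239 -0.29287433 -0.27537838] 33.6
```

The lever is at about 1.4 rad, the tray is home with the tools in it, and the arm is clear. I hand in now.

```bash
python3 -c "
from rig import order
print(order.finish_job())"
```

```text
the job is handed in; nothing more can be done
None
```

I handed the job in at about 34 s, with no verdict returned: the tray is down on its studs, all four tools present (handscrew, hone, plane, rasp; no sanding block found) are in it, the lever is over at about 1.4 rad, and the jar, tin and mug look unmoved.

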